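Strip the worn guide roller from a wire-feed spindle

ROBOT

A 6-joint arm with a two-finger parallel gripper is mounted at the origin on the work surface. World frame = base frame: x ahead of the robot, y to its left, z up, the work surface at z = 0. Lengths are in m, angles in degrees, forces in N, time in s.
With the tool pointing down it reaches from about 0.375 to 0.9 m from the base axis. Payload 3.1 kg.
Tool frame: the origin (TCP) lies between the finger pads; the fingertips stand 22 mm ahead of it and the grasp point (between the pads) lies 3 mm ahead of it (bot.tip_extent is the distance from the TCP to the fingertips, in m); y points along the fingers, z is the direction in which the jaws open and shut, and the axes are right-handed (so a half turn about y gives the same grasp; the last joint's range is limited). The gripper opens to 87 mm and grips with 3 to 60 N. Pads are 19 mm wide; open, the fingers measure 117 mm over their backs; the gripper's body (75 mm by 190 mm) begins 51 mm behind the grasp point.
Start: joints at [52.855, 30.224, 82.088, -0, 67.689, -10.227], TCP at [0.283, 0.557, 0.245] pointing down, gripper open.
Joint ranges: [-176.69, 176.69], [-43.24, 126.21], [12.49, 139.97], [-82, 262], [0, 151.66], [-163.58, 163.58]. Speed limits (degrees/s): [159.86, 159.86, 180, 180, 180, 180].

INTERFACE

Orientations are given as a 3x3 rotation matrix whose columns are the frame's x, y, z axes.
In Python, from rig import bot, eyes, models gives the robot as it stands. The module is installed in compiled form; this text tells all that it offers.
- The arm moves only by the tool arm_command, never from a script. Its arguments are lists of equal length, an entry for each row: "translation": the shift along the tool's x, y, z each as a share of 0.08 m, from -1 to 1, a list of three; "rotation": the turn, a rotation vector about the tool's x, y, z each as a share of 60 degrees, from -1 to 1, a list of three; "grip": the closure, from -1 (fully open) to 1 (shut), so that 0 is half open. In form: {"translation": [[x, y, z], ...], "rotation": [[rx, ry, rz], ...], "grip": [grip, ...]}. A call has 1 to 5 rows; each row is the pose to reach, as a shift and turn from the pose commanded when the call began, along the tool's axes at that moment; what a row does not reach only later rows make up. A row lasts 1/10 s, in which the tool goes at most 50 mm and 8.59 degrees, less where a joint would pass 70% of its speed; a pose out of reach is approached as far as the arm can. A call with a number of a shift or a turn outside -1 to 1 is refused whole. A call with a gripper value outside its range is refused whole. The fingers move at their own pace and stop on an object; the grip force is fixed at half the most. Time passes only in rows, so rows that repeat a pose let the fingers close. It gives the time, the measured TCP pose, the force and the opening at its end, in the units of the state.
- bot.read_state(): the state, without advancing time (a new reading comes with each control period).
- eyes.capture(name): name is "scene" or "top"; returns a dict with "image" (420x560x3 uint8, blue, green, red), "mtx" (3x3 intrinsics, pixels), "dist_coeffs" ([k1, k2, p1, p2, k3] as OpenCV has them; the pictures are not rectified), "rvec" (rotation vector, rad) and "tvec" (3), from world to camera coordinates, as OpenCV has them. Camera axes: x right, y down, z forward; pixel columns grow to the right and rows downward; lengths in m; the calibration is good to about 2 mm. A picture is of the moment at which its call begins. There is no depth.
- bot.hand_in(): hands the job in, once; it reports no verdict.
Trained networks look in the newest picture that a camera, given by its name, has taken for a name from the list of things; names that differ only in an ending like _2 or _b are one class to them, and where a whole thing is asked for, a point or a joint stands for the part that bears it (a point fixed in the world has none). Each returns a list of dicts, best first, with "conf" (0 to 1); they miss things now and then, are a little off and sometimes report something else, mostly with a low value. They report only what shows in the picture. A call takes as long as a camera call. They do not tell look-alikes from the thing itself.
- models.recognise(camera, thing): "extent" ([left, top, right, bottom] as shares, 0 to 1, of the picture: columns of its width, rows of its height, round what is visible of it).
- models.spot_point(camera, thing): "point" ([column, row] as shares, 0 to 1, of the picture: columns of its width, rows of its height: a listed point, or the origin of a listed thing).
The state is a dict: "time_s": time; "joint_positions": joint angles; "qvel": joint speeds; "tau": joint torques, N m; "position": TCP position; "tcp_rot": TCP orientation; "force": force on the tool from outside, world axes, zero at the start; "moment": the same for the moment, N m; "opening": opening from 0.0 (shut) to 1.0 (fully open).
Only numpy, scipy, OpenCV 4.12 (cv2) and the standard library are available. Lean on these libraries where they do the work, as an engineer would, in place of code of your own. Each camera call takes 0.05 s, during which the arm holds its last target. There are 200 camera calls.

TASK

The orange guide roller is worn out. Slide the red stop collar off the free end of the orange roller's spindle, then slide the orange roller off after it, and leave both lying in the green tray.

Things in the scene. Friction and masses are not known exactly. Their poses are not given: they have to be found in the camera images.
- collar_center (a point): Centre of the red metal stop collar on the orange roller's spindle: a plain ring, outer diameter 44 mm, bore 22 mm, 24 mm long, about 90 g. It hangs loosely on the spindle (no screw or catch), so its centre is 4 mm below the spindle's axis. Its x axis is the ring's axis, along the spindle towards the free end at the start. An identical collar sits on the other spindle, with the blue roller: not that one.
- roller_center (a point): Centre of the worn orange guide roller (black hub): a plain ring, outer diameter 56 mm, bore 22 mm, 36 mm long, about 120 g, hanging loosely on the same spindle between the collar and the stand's post, its centre 4 mm below the spindle's axis. Its x axis is the ring's axis, along the spindle towards the free end at the start. At the start at least 18 mm of bare spindle lies between roller and collar.
- stand_tip (a point): Free end of the orange roller's spindle, on its axis, 120 mm above the table: a fixed horizontal steel bar, diameter 14 mm, length 161 mm, carried at its other end by a fixed grey post (60 mm wide, 140 mm high) on a base plate (240 x 90 x 12 mm). x points along the spindle out of the post to the free end; z is up. An identical stand (blue roller) may stand between it and the tray: carry things over it.
- tray_floor (a point): Centre of the inner floor (4 mm above the table) of the shallow green plastic tray, fixed to the table: outside 250 mm along its x, 200 mm along its y, walls 4 mm thick and 36 mm high, open on top, empty at the start. z is up.
Things that resemble listed ones, but are neither listed nor needed, are in the scene too. Leave any turquoise look-alike of the part that bears collar_center alone.

How it is judged (in metres and radians):
On the way, in this order (a step that is already met when the one before it is completed fails the run):
1. the collar is clear of the spindle while the orange roller is still on it ((x of collar_center in the frame of stand_tip above 0.02 m or y of collar_center in the frame of stand_tip above 0.05 m or y of collar_center in the frame of stand_tip below -0.05 m or z of collar_center in the frame of stand_tip above 0.05 m) and x of roller_center in the frame of stand_tip between -0.16 and -0.02 m and y of roller_center in the frame of stand_tip between -0.02 and 0.02 m and z of roller_center in the frame of stand_tip between -0.02 and 0.02 m), for 0.1 s.
2. the orange roller is clear of the spindle ((x of roller_center in the frame of stand_tip above 0.02 m or y of roller_center in the frame of stand_tip above 0.05 m or y of roller_center in the frame of stand_tip below -0.05 m or z of roller_center in the frame of stand_tip above 0.05 m)), for 0.1 s.
At the end, for the whole second after the job is handed in: The red collar and the orange roller, both off their spindle, lie in the green tray: their centres inside its walls and less than 45 mm above its floor, at rest (slower than 50 mm/s) (x of collar_center in the frame of tray_floor between -0.12 and 0.12 m and y of collar_center in the frame of tray_floor between -0.095 and 0.095 m and z of collar_center in the frame of tray_floor between 0 and 0.045 m and x of roller_center in the frame of tray_floor between -0.12 and 0.12 m and y of roller_center in the frame of tray_floor between -0.095 and 0.095 m and z of roller_center in the frame of tray_floor between 0 and 0.045 m and linear speed of each of collar, roller below 0.05 m/s); the robot touches nothing.
It also fails if it takes over 69 s, if anything falls off the work surface, if the arm or the gripper's body presses on something with over 40 N, if the wrist force passes 120 N, or if a joint passes its speed limit or range.

## Working session

There is one attempt and no reset: what is moved stays moved. The work goes in short steps, Python scripts to look and compute and a tool call to move; the robot and the scene stay as the last step left them, time stands still between calls to the robot, and variables do not carry over. Pictures are saved under pics/ and viewed, about 8 in all and at most 12, crops included, and the job is handed in when it is done.

Besides the shell and the picture viewer there is one more tool, called after "Emit:" by a JSON object that holds its "name" and its "arguments", one argument or row to a line. arm_command: Moves the arm, as the interface text tells. Shift numbers are shares of 0.08 m and turn numbers shares of 60 degrees, none past 1 either way. Its arguments: {"type":"object","properties":{"translation":{"type":"array"},"rotation":{"type":"array"},"grip":{"type":"array"}},"required":["translation","rotation","grip"]}

```bash
mkdir -p pics; python3 - <<'E'
from rig import bot,eyes,models
import cv2,numpy as np
s=bot.read_state(); print(s['time_s'],s['position'],np.round(s['tcp_rot'],3).tolist(),s['opening'])
for c in ['scene','top']:
    d=eyes.capture(c); cv2.imwrite(f'pics/{c}0.png',d['image'])
    print(c,d['mtx'].tolist(),d['dist_coeffs'],d['rvec'],d['tvec'])
    for t in ['collar_center','roller_center','stand_tip','tray_floor']:
        print(t,[(round(r['conf'],2),np.round(np.array(r['point'])*[560,420],1).tolist()) for r in models.spot_point(c,t)])
E
```

```text
0.0 [0.28247225 0.55674696 0.2435802 ] [[0.892, -0.001, 0.453], [-0.453, -0.002, 0.892], [-0.0, -1.0, -0.002]] 1.0028950956437421
scene [[440.93586521178366, 0.0, 278.7623262839886], [0.0, 440.93586521178366, 208.9942910958486], [0.0, 0.0, 1.0]] [-0.10147976  0.          0.          0.          0.        ] [ 2.38133714  0.79930333 -0.26372652] [-0.41529338 -0.2604687   1.38273412]
collar_center [(0.79, [199.7, 261.8]), (0.73, [166.6, 323.9]), (0.49, [242.0, 326.7])]
roller_center [(0.63, [179.6, 244.5])]
stand_tip [(0.6, [210.6, 273.3]), (0.42, [202.7, 260.2])]
tray_floor [(0.93, [280.7, 208.0])]
top [[396.2180054201323, 0.0, 286.4067535775092], [0.0, 396.2180054201323, 207.7959443166669], [0.0, 0.0, 1.0]] [-0.00738959  0.          0.          0.          0.        ] [ 2.18117982 -2.12313302  0.08854055] [-0.08060943  0.57446489  0.87163577]
collar_center [(0.8, [446.5, 232.3]), (0.74, [405.5, 225.7]), (0.5, [404.3, 169.7])]
roller_center [(0.56, [399.2, 263.3])]
stand_tip [(0.63, [406.1, 211.8])]
tray_floor [(0.66, [260.6, 227.0])]
```

View pics/scene0.png

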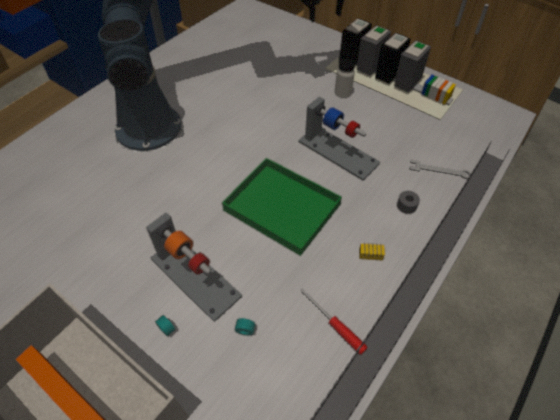

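View pics/top0.png

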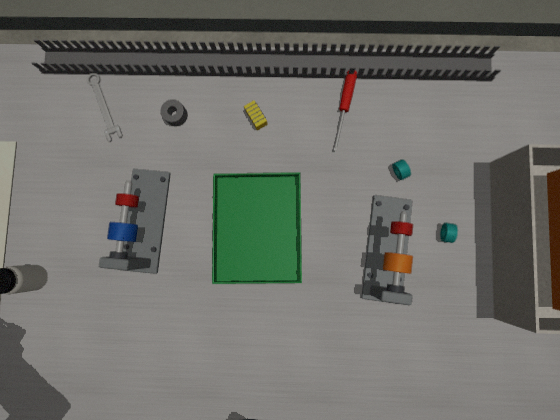

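Scene picture: orange roller (179,244), red collar (200,262) and tip (211,273). The blue stand is at (335,120), the tray at (281,205), and the turquoise rings at (166,325) and (244,326). Top picture: orange roller (398,263), collar (402,228), tip (404,212), turquoise rings at (401,170) and (449,232), other red collar with the blue roller at (127,200).

There are four collar candidates. The one meant is red and on the orange roller's spindle, at scene (200,262) / top (402,228). I'll confirm it in a crop and triangulate.

```bash
cat > h.py <<'E'
import cv2,numpy as np
from rig import bot,eyes,models
def ray(d,uv):
    n=cv2.undistortPoints(np.array([[uv]],float),d['mtx'],d['dist_coeffs'])[0,0]
    R=cv2.Rodrigues(d['rvec'])[0]; return -R.T@d['tvec'].ravel(), R.T@np.array([*n,1])
def onz(d,uv,z):
    o,v=ray(d,uv); return o+v*(z-o[2])/v[2]
def tri(a,ua,b,ub):
    o1,v1=ray(a,ua);o2,v2=ray(b,ub)
    t=np.linalg.lstsq(np.c_[v1,-v2],o2-o1,rcond=None)[0]
    p,q=o1+v1*t[0],o2+v2*t[1]; return (p+q)/2,np.linalg.norm(p-q)
def proj(d,p): return cv2.projectPoints(np.array(p,float).reshape(-1,3),d['rvec'],d['tvec'],d['mtx'],d['dist_coeffs'])[0][:,0]
E
python3 - <<'E'
from h import *
s=eyes.capture('scene');t=eyes.capture('top')
for n,a,b in [('collar',(199.7,261.8),(402,228)),('roller',(179.6,244.5),(398.5,263)),('tip',(210.6,273.3),(405,211.8))]:
    print(n,tri(s,a,t,b))
print(onz(t,(402,228),.116),onz(t,(398.5,263),.116),onz(t,(405,212),.12))
print('tray',onz(s,(280.7,208),.004),onz(t,(257,228),.02))
c=[(214,174),(300,173),(301,283),(213,283)]
print('tray corners',[onz(t,x,.04)[:2].round(3) for x in c])
print('post',onz(t,(397,297),.14), 'plate',[onz(t,x,.012)[:2].round(3) for x in [(374,196),(413,200),(362,300)]])
for q in [(401,170),(449,232)]: print('turq',onz(t,q,.015))
print('robot base px',proj(t,[[0,0,0],[.283,.557,.245]]).tolist(),proj(s,[[0,0,0],[.283,.557,.245]]).tolist())
A=cv2.resize(s['image'][210:330,130:260],None,fx=4,fy=4,interpolation=2)[:480]
B=cv2.resize(t['image'][185:315,350:420],None,fx=4,fy=4,interpolation=2)[:480]
cv2.imwrite('pics/crop1.png',np.hstack([A[:480],B[:480]]))
E
```

```text
collar (array([ 0.53214375, -0.3017993 ,  0.1210747 ]), np.float64(0.0020373864268637995))
roller (array([ 0.46229975, -0.29529671,  0.11599913]), np.float64(0.003737864701694717))
tip (array([ 0.56676543, -0.30798484,  0.11692725]), np.float64(0.005125345896172194))
[ 0.53175653 -0.30386562  0.116     ] [ 0.46095952 -0.29664797  0.116     ] [ 0.56420891 -0.30897986  0.12      ]
tray [ 0.53166887 -0.00655615  0.004     ] [0.52921946 0.00138119 0.02      ]
tray corners [array([0.649, 0.102]), array([ 0.656, -0.094]), array([ 0.409, -0.102]), array([0.403, 0.093])]
post [ 0.39603049 -0.28755929  0.14      ] plate [array([ 0.611, -0.267]), array([ 0.604, -0.357]), array([ 0.374, -0.241])]
turq [ 0.67330212 -0.32855596  0.015     ]
turq [ 0.53211065 -0.43688394  0.015     ]
robot base px [[249.88419085323414, 468.0747916569852], [-83.85963350591942, 354.8104102793062]] [[148.01984687556023, 126.9936474067948], [325.5185166784988, 10.073891251400738]]
```

View pics/crop1.png

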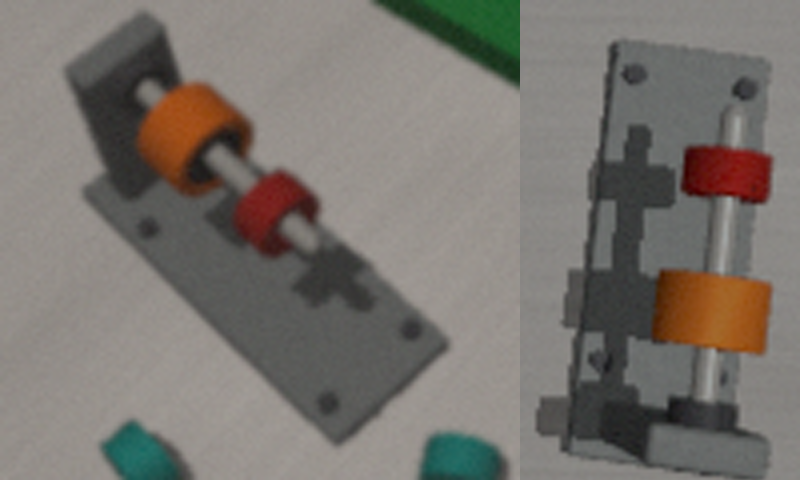

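Crop confirmed: the red ring on the spindle that also carries the orange roller, at scene (199,263) / top (402,228), is the target. It has bare spindle on both sides. I'll do one refinement of positions and axis angle by fitting the silhouettes while starting the traverse.

```bash
python3 - <<'E'
from h import *
from scipy.optimize import least_squares
s=eyes.capture('scene');t=eyes.capture('top')
def mask(d,box,lo,hi):
    x0,y0,x1,y1=box; hsv=cv2.cvtColor(d['image'],cv2.COLOR_BGR2HSV).astype(int)
    h=(hsv[...,0]+10)%180; m=((h>=lo)&(h<=hi)&(hsv[...,1]>130)&(hsv[...,2]>60)).astype(np.uint8)
    k=np.zeros_like(m);k[y0:y1,x0:x1]=m[y0:y1,x0:x1]
    hull=cv2.convexHull(cv2.findNonZero(k))
    return mom(hull[:,0].astype(np.float32)),k.sum()
def mom(h):
    M=cv2.moments(h.reshape(-1,1,2).astype(np.float32)); return np.array([M['m10']/M['m00'],M['m01']/M['m00']])
def model(d,c,a,R,L):
    th=np.linspace(0,2*np.pi,40); u=np.array([np.cos(a),np.sin(a),0]);v=np.array([-np.sin(a),np.cos(a),0])
    P=np.array([c+u*k*L/2+R*(v*np.cos(x)+np.array([0,0,1])*np.sin(x)) for k in(-1,1) for x in th])
    return mom(cv2.convexHull(proj(d,P).astype(np.float32))[:,0])
ob=[(mask(s,(180,245,225,290),0,14),mask(t,(385,215,420,240),0,14),.022,.024),(mask(s,(160,225,205,265),15,30),mask(t,(380,248,415,278),15,30),.028,.036)]
print(ob)
def f(p):
    a=np.arctan2(p[1]-p[4],p[0]-p[3]); r=[]
    for i,(ms,mt,R,L) in enumerate(ob):
        c=p[3*i:3*i+3]
        r+=[model(s,c,a,R,L)-ms[0],model(t,c,a,R,L)-mt[0]]
    return np.concatenate(r)
r=least_squares(f,[.532,-.303,.116,.461,-.296,.116],diff_step=1e-4)
p=r.x;print(p.round(4),r.fun.round(2),np.degrees(np.arctan2(p[1]-p[4],p[0]-p[3])))
E
```

```text
[((array([197.8914405 , 262.66040362]), np.uint64(199)), (array([401.41004184, 228.17991632]), np.uint64(241)), 0.022, 0.024), ((array([177.59237148, 244.16849088]), np.uint64(405)), (array([397.40343643, 262.38694158]), np.uint64(505)), 0.028, 0.036)]
[ 0.5303 -0.3029  0.1169  0.4611 -0.295   0.1156] [0.54 0.   0.36 0.37 0.75 0.01 0.43 0.46] -6.490647761670827
```

Emit:
{"name": "arm_command", "arguments": {
  "translation": [
    [0,0,0],
    [0,0,0],
    [0,0,0]
  ],
  "rotation": [
    [0,-0.14,0],
    [0,-0.28,0],
    [0,-0.348,0]
  ],
  "grip": [-1,-1,-1]
}}

```text
time_s: 1.0
position: [0.2829, 0.5573, 0.2446]
tcp_rot: [[0.995, 0.0, 0.101], [-0.101, 0.0, 0.995], [0.0, -1.0, 0.0]]
force: [0.9, 0.5, 0.5]
opening: 1.002
```

Emit:
{"name": "arm_command", "arguments": {
  "translation": [
    [0.191,0,-0.471],
    [0.382,0,-0.942]
  ],
  "rotation": [
    [0,0,0],
    [0,0,0]
  ],
  "grip": [-1,-1]
}}

```text
time_s: 1.2
position: [0.3053, 0.4789, 0.2444]
tcp_rot: [[0.995, 0.001, 0.103], [-0.103, 0.0, 0.995], [0.001, -1.0, 0.0]]
force: [0.4, -1.2, 0.7]
opening: 0.998
```

Emit:
{"name": "arm_command", "arguments": {
  "translation": [
    [0.191,0,-0.471],
    [0.382,0,-0.942]
  ],
  "rotation": [
    [0,0,0],
    [0,0,0]
  ],
  "grip": [-1,-1]
}}

```text
time_s: 1.4
position: [0.328, 0.3997, 0.2447]
tcp_rot: [[0.995, 0.001, 0.104], [-0.104, 0.0, 0.995], [0.0, -1.0, 0.0]]
force: [0.4, -0.1, 1.1]
opening: 1.0
```

Emit:
{"name": "arm_command", "arguments": {
  "translation": [
    [0.191,0,-0.471],
    [0.382,0,-0.942]
  ],
  "rotation": [
    [0,0,0],
    [0,0,0]
  ],
  "grip": [-1,-1]
}}

```text
time_s: 1.6
position: [0.3506, 0.3214, 0.2448]
tcp_rot: [[0.995, 0.001, 0.105], [-0.105, 0.0, 0.995], [0.001, -1.0, 0.0]]
force: [1.2, -1.0, -0.5]
opening: 0.999
```

Emit:
{"name": "arm_command", "arguments": {
  "translation": [
    [0.191,0,-0.471],
    [0.382,0,-0.942]
  ],
  "rotation": [
    [0,0,0],
    [0,0,0]
  ],
  "grip": [-1,-1]
}}

```text
time_s: 1.8
position: [0.3732, 0.2432, 0.2449]
tcp_rot: [[0.994, 0.001, 0.105], [-0.105, 0.0, 0.994], [0.001, -1.0, 0.0]]
force: [0.5, -0.1, -0.1]
opening: 1.0
```

Emit:
{"name": "arm_command", "arguments": {
  "translation": [
    [0.191,0,-0.471],
    [0.382,0,-0.942]
  ],
  "rotation": [
    [0,0,0],
    [0,0,0]
  ],
  "grip": [-1,-1]
}}

```text
time_s: 2.0
position: [0.3956, 0.165, 0.2449]
tcp_rot: [[0.994, 0.001, 0.105], [-0.105, 0.0, 0.994], [0.001, -1.0, 0.0]]
force: [0.8, -0.4, 0.0]
opening: 0.998
```

Emit:
{"name": "arm_command", "arguments": {
  "translation": [
    [0.191,0,-0.471],
    [0.382,0,-0.942]
  ],
  "rotation": [
    [0,0,0],
    [0,0,0]
  ],
  "grip": [-1,-1]
}}

```text
time_s: 2.2
position: [0.4181, 0.0867, 0.2449]
tcp_rot: [[0.994, 0.001, 0.105], [-0.105, 0.0, 0.994], [0.001, -1.0, 0.0]]
force: [-0.1, 1.0, -1.2]
opening: 1.004
```

Emit:
{"name": "arm_command", "arguments": {
  "translation": [
    [0.191,0,-0.471],
    [0.382,0,-0.942]
  ],
  "rotation": [
    [0,0,0],
    [0,0,0]
  ],
  "grip": [-1,-1]
}}

```text
time_s: 2.4
position: [0.4406, 0.0084, 0.2449]
tcp_rot: [[0.994, 0.001, 0.105], [-0.105, -0.0, 0.994], [0.001, -1.0, 0.0]]
force: [0.5, 0.5, 0.0]
opening: 0.997
```

Emit:
{"name": "arm_command", "arguments": {
  "translation": [
    [0.191,0,-0.471],
    [0.382,0,-0.942]
  ],
  "rotation": [
    [0,0,0],
    [0,0,0]
  ],
  "grip": [-1,-1]
}}

```text
time_s: 2.6
position: [0.463, -0.0698, 0.2449]
tcp_rot: [[0.994, 0.001, 0.106], [-0.106, -0.0, 0.994], [0.001, -1.0, -0.0]]
force: [0.8, -0.2, 0.2]
opening: 0.998
```

Emit:
{"name": "arm_command", "arguments": {
  "translation": [
    [0.191,0,-0.471],
    [0.382,0,-0.942]
  ],
  "rotation": [
    [0,0,0],
    [0,0,0]
  ],
  "grip": [-1,-1]
}}

```text
time_s: 2.8
position: [0.4854, -0.1479, 0.2448]
tcp_rot: [[0.994, 0.001, 0.106], [-0.106, -0.0, 0.994], [0.001, -1.0, -0.0]]
force: [0.6, -0.2, 0.3]
opening: 1.001
```

Emit:
{"name": "arm_command", "arguments": {
  "translation": [
    [0.191,0,-0.471],
    [0.382,0,-0.942],
    [0.382,0,-0.942]
  ],
  "rotation": [
    [0,0,0],
    [0,0,0],
    [0,0,0]
  ],
  "grip": [-1,-1,-1]
}}

```text
time_s: 3.1
position: [0.5098, -0.2301, 0.245]
tcp_rot: [[0.994, 0.004, 0.109], [-0.109, -0.005, 0.994], [0.005, -1.0, -0.004]]
force: [-1.1, -0.6, 1.5]
opening: 1.002
```

Emit:
{"name": "arm_command", "arguments": {
  "translation": [
    [0.175,0,-0.44],
    [0.35,0,-0.88],
    [0.35,0,-0.88],
    [0.35,0,-0.88]
  ],
  "rotation": [
    [0,0,0],
    [0,0,0],
    [0,0,0],
    [0,0,0]
  ],
  "grip": [-1,-1,-1,-1]
}}

```text
time_s: 3.5
position: [0.5276, -0.297, 0.2442]
tcp_rot: [[0.994, -0.001, 0.106], [-0.106, 0.001, 0.994], [-0.001, -1.0, 0.001]]
force: [-0.1, 0.4, -0.4]
opening: 1.003
```

Emit:
{"name": "arm_command", "arguments": {
  "translation": [
    [0,0.3,0],
    [0,0.6,0],
    [0,0.9,0],
    [0,0.9,0]
  ],
  "rotation": [
    [0,0,0],
    [0,0,0],
    [0,0,0],
    [0,0,0]
  ],
  "grip": [-1,-1,-1,-1]
}}

```text
time_s: 3.9
position: [0.5255, -0.2936, 0.1695]
tcp_rot: [[0.995, -0.007, 0.104], [-0.104, 0.006, 0.995], [-0.007, -1.0, 0.005]]
force: [-0.5, 0.9, -1.3]
opening: 1.003
```

```bash
python3 - <<'E'
from h import *
s=eyes.capture('scene');t=eyes.capture('top')
A=cv2.resize(s['image'][190:310,120:250],None,fx=3,fy=3,interpolation=2)
B=cv2.resize(t['image'][170:290,350:480],None,fx=3,fy=3,interpolation=2)
cv2.imwrite('pics/c2.png',np.hstack([A,B]))
print(bot.read_state()['position'])
E
```

```text
[ 0.52773033 -0.29582936  0.17270635]
```

View pics/c2.png

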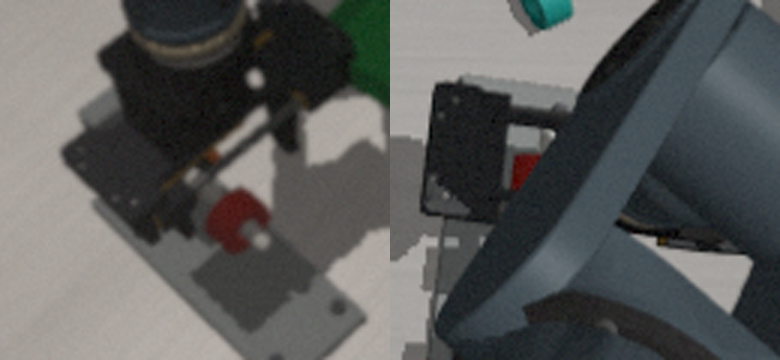

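Crop shows the open gripper above the collar, with the collar at about crop-left (238,218), between the fingers. A small correction of +3 mm along the axis and −7 mm sideways is needed before descending.

Emit:
{"name": "arm_command", "arguments": {
  "translation": [
    [0.04,0,-0.086],
    [0.04,0,-0.086],
    [0.04,0,-0.086],
    [0.04,0,-0.086]
  ],
  "rotation": [
    [0,0,0],
    [0,0,0],
    [0,0,0],
    [0,0,0]
  ],
  "grip": [-1,-1,-1,-1]
}}

```text
time_s: 4.4
position: [0.5306, -0.3046, 0.1732]
tcp_rot: [[0.994, 0.001, 0.105], [-0.105, -0.001, 0.994], [0.001, -1.0, -0.001]]
force: [-0.1, -0.2, -0.5]
opening: 1.002
```

Emit:
{"name": "arm_command", "arguments": {
  "translation": [
    [0,0.25,0],
    [0,0.5,0],
    [0,0.66,0],
    [0,0.66,0],
    [0,0.66,0]
  ],
  "rotation": [
    [0,0,0],
    [0,0,0],
    [0,0,0],
    [0,0,0],
    [0,0,0]
  ],
  "grip": [-1,-1,-1,-1,-1]
}}

```text
time_s: 4.9
position: [0.5306, -0.3045, 0.1199]
tcp_rot: [[0.994, -0.0, 0.105], [-0.105, 0.0, 0.994], [-0.0, -1.0, 0.0]]
force: [-0.6, 0.1, -0.4]
opening: 1.0
```

```bash
python3 - <<'E'
from h import *
s=eyes.capture('scene')
print(bot.read_state()['position'],bot.read_state()['force'])
cv2.imwrite('pics/c3.png',cv2.resize(s['image'][200:320,130:260],None,fx=4,fy=4,interpolation=2))
E
```

```text
[ 0.53090369 -0.30478191  0.12040385] [ 0.77612299  0.45468456 -0.81760704]
```

View pics/c3.png

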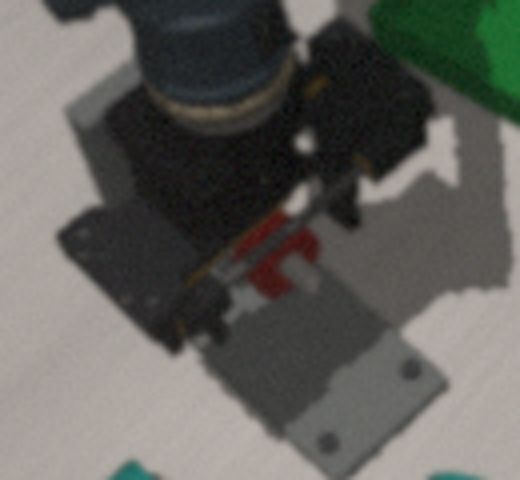

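The collar (crop (280,260)) sits between the two fingers. Closing now.

Emit:
{"name": "arm_command", "arguments": {
  "translation": [
    [0,0.0,0.02],
    [0,0,0.02],
    [0,0,0.02],
    [0,0,0.02],
    [0,0,0.02]
  ],
  "rotation": [
    [0,0,0],
    [0,0,0],
    [0,0,0],
    [0,0,0],
    [0,0,0]
  ],
  "grip": [1,1,1,1,1]
}}

```text
time_s: 5.45
position: [0.5306, -0.3029, 0.1199]
tcp_rot: [[0.994, 0.0, 0.105], [-0.105, -0.0, 0.994], [0.0, -1.0, -0.0]]
force: [0.1, 0.4, -0.2]
opening: 0.633
```

Emit:
{"name": "arm_command", "arguments": {
  "translation": [
    [0,0,0],
    [0,0,0],
    [0,0,0],
    [0,0,0],
    [0,0,0]
  ],
  "rotation": [
    [0,0,0],
    [0,0,0],
    [0,0,0],
    [0,0,0],
    [0,0,0]
  ],
  "grip": [1,1,1,1,1]
}}

```text
time_s: 5.95
position: [0.5306, -0.3029, 0.1198]
tcp_rot: [[0.994, 0.0, 0.105], [-0.105, -0.0, 0.994], [0.0, -1.0, -0.0]]
force: [1.3, 0.2, 0.9]
opening: 0.501
```

Emit:
{"name": "arm_command", "arguments": {
  "translation": [
    [0,-0.025,0],
    [0,-0.05,0],
    [0,-0.05,0],
    [0,-0.05,0]
  ],
  "rotation": [
    [0,0,0],
    [0,0,0],
    [0,0,0],
    [0,0,0]
  ],
  "grip": [1,1,1,1]
}}

```text
time_s: 6.35
position: [0.5306, -0.3028, 0.1238]
tcp_rot: [[0.994, 0.0, 0.105], [-0.105, -0.0, 0.994], [0.0, -1.0, -0.0]]
force: [0.4, -0.0, -0.5]
opening: 0.496
```

Emit:
{"name": "arm_command", "arguments": {
  "translation": [
    [0.05,0,0],
    [0.1,0,0],
    [0.15,0,0],
    [0.2,0,0],
    [0.25,0,0]
  ],
  "rotation": [
    [0,0,0],
    [0,0,0],
    [0,0,0],
    [0,0,0],
    [0,0,0]
  ],
  "grip": [1,1,1,1,1]
}}

```text
time_s: 6.85
position: [0.551, -0.3049, 0.1237]
tcp_rot: [[0.994, 0.0, 0.105], [-0.105, -0.0, 0.994], [0.0, -1.0, -0.0]]
force: [0.2, -0.5, -0.5]
opening: 0.499
```

Emit:
{"name": "arm_command", "arguments": {
  "translation": [
    [0.1,0,0],
    [0.2,0,0],
    [0.3,0,0],
    [0.4,0,0],
    [0.5,0,0]
  ],
  "rotation": [
    [0,0,0],
    [0,0,0],
    [0,0,0],
    [0,0,0],
    [0,0,0]
  ],
  "grip": [1,1,1,1,1]
}}

```text
time_s: 7.35
position: [0.5911, -0.3092, 0.1237]
tcp_rot: [[0.994, 0.0, 0.105], [-0.105, -0.0, 0.994], [0.0, -1.0, -0.0]]
force: [-0.0, 0.4, -1.0]
opening: 0.499
```

Emit:
{"name": "arm_command", "arguments": {
  "translation": [
    [0.15,0,0],
    [0.3,0,0],
    [0.4,0,0],
    [0.4,0,0],
    [0.4,0,0]
  ],
  "rotation": [
    [0,0,0],
    [0,0,0],
    [0,0,0],
    [0,0,0],
    [0,0,0]
  ],
  "grip": [1,1,1,1,1]
}}

```text
time_s: 7.85
position: [0.6218, -0.3122, 0.1235]
tcp_rot: [[0.994, -0.001, 0.105], [-0.105, 0.0, 0.994], [-0.001, -1.0, 0.0]]
force: [0.3, 0.1, -0.4]
opening: 0.497
```

```bash
python3 - <<'E'
from h import *
s=eyes.capture('scene')
cv2.imwrite('pics/c4.png',cv2.resize(s['image'][190:340,120:270],None,fx=3,fy=3,interpolation=2))
E
```

```text
(no output)
```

View pics/c4.png

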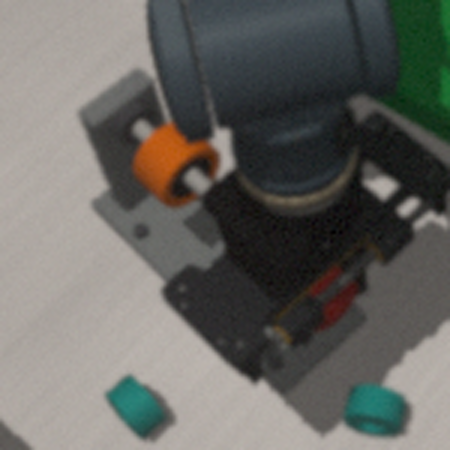

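Collar off and held (crop (335,300)); orange roller still on the spindle (crop (175,165)). Next: lift and carry it to the tray.

Emit:
{"name": "arm_command", "arguments": {
  "translation": [
    [0,-0.4,0],
    [0,-0.8,0],
    [0,-0.8,0]
  ],
  "rotation": [
    [0,0,0],
    [0,0,0],
    [0,0,0]
  ],
  "grip": [1,1,1]
}}

```text
time_s: 8.2
position: [0.6243, -0.3144, 0.1932]
tcp_rot: [[0.994, 0.008, 0.105], [-0.105, -0.006, 0.994], [0.009, -1.0, -0.005]]
force: [1.3, -1.5, 0.4]
opening: 0.501
```

Emit:
{"name": "arm_command", "arguments": {
  "translation": [
    [-0.06,0,0.32],
    [-0.12,0,0.64],
    [-0.186,0,0.96]
  ],
  "rotation": [
    [0,0,0],
    [0,0,0],
    [0,0,0]
  ],
  "grip": [1,1,1]
}}

```text
time_s: 8.5
position: [0.6142, -0.2337, 0.1869]
tcp_rot: [[0.994, -0.001, 0.106], [-0.106, 0.001, 0.994], [-0.002, -1.0, 0.001]]
force: [1.7, 0.1, -1.4]
opening: 0.499
```

Emit:
{"name": "arm_command", "arguments": {
  "translation": [
    [-0.06,0,0.32],
    [-0.12,0,0.64],
    [-0.186,0,0.96]
  ],
  "rotation": [
    [0,0,0],
    [0,0,0],
    [0,0,0]
  ],
  "grip": [1,1,1]
}}

```text
time_s: 8.8
position: [0.6075, -0.1555, 0.187]
tcp_rot: [[0.994, -0.001, 0.106], [-0.106, 0.001, 0.994], [-0.002, -1.0, 0.0]]
force: [0.1, -0.5, -1.1]
opening: 0.498
```

Emit:
{"name": "arm_command", "arguments": {
  "translation": [
    [-0.06,0,0.32],
    [-0.12,0,0.64],
    [-0.186,0,0.96]
  ],
  "rotation": [
    [0,0,0],
    [0,0,0],
    [0,0,0]
  ],
  "grip": [1,1,1]
}}

```text
time_s: 9.1
position: [0.6008, -0.0776, 0.187]
tcp_rot: [[0.994, -0.002, 0.106], [-0.106, 0.0, 0.994], [-0.002, -1.0, 0.0]]
force: [0.0, -0.5, -1.1]
opening: 0.5
```

Emit:
{"name": "arm_command", "arguments": {
  "translation": [
    [-0.06,0,0.32],
    [-0.12,0,0.64],
    [-0.186,0,0.96],
    [-0.186,0,0.96],
    [-0.186,0,0.96]
  ],
  "rotation": [
    [0,0,0],
    [0,0,0],
    [0,0,0],
    [0,0,0],
    [0,0,0]
  ],
  "grip": [1,1,1,1,1]
}}

```text
time_s: 9.6
position: [0.5946, -0.0005, 0.1873]
tcp_rot: [[0.995, -0.001, 0.104], [-0.104, -0.0, 0.995], [-0.001, -1.0, -0.001]]
force: [0.7, -0.7, -0.9]
opening: 0.5
```

Emit:
{"name": "arm_command", "arguments": {
  "translation": [
    [0,0.5,0],
    [0,1,0],
    [0,1,0]
  ],
  "rotation": [
    [0,0,0],
    [0,0,0],
    [0,0,0]
  ],
  "grip": [1,1,1]
}}

```text
time_s: 9.9
position: [0.5911, -0.0014, 0.1027]
tcp_rot: [[0.994, -0.012, 0.107], [-0.107, 0.002, 0.994], [-0.012, -1.0, 0.001]]
force: [-1.4, 0.7, -1.0]
opening: 0.503
```

Emit:
{"name": "arm_command", "arguments": {
  "translation": [
    [0,0.3,0],
    [0,0.6,0],
    [0,0.8,0],
    [0,0.92,0],
    [0,0.92,0]
  ],
  "rotation": [
    [0,0,0],
    [0,0,0],
    [0,0,0],
    [0,0,0],
    [0,0,0]
  ],
  "grip": [1,1,1,1,1]
}}

```text
time_s: 10.4
position: [0.5953, -0.0015, 0.0341]
tcp_rot: [[0.994, -0.001, 0.106], [-0.106, -0.0, 0.994], [-0.001, -1.0, -0.0]]
force: [-0.6, 0.2, -0.8]
opening: 0.499
```

Emit:
{"name": "arm_command", "arguments": {
  "translation": [
    [0,0,0],
    [0,0,0]
  ],
  "rotation": [
    [0,0,0],
    [0,0,0]
  ],
  "grip": [1,1]
}}

```text
time_s: 10.6
position: [0.5962, -0.0011, 0.0355]
tcp_rot: [[0.994, 0.002, 0.105], [-0.105, -0.001, 0.994], [0.002, -1.0, -0.0]]
force: [0.2, 0.0, -1.1]
opening: 0.504
```

Emit:
{"name": "arm_command", "arguments": {
  "translation": [
    [0,0.04,0],
    [0,0.04,0],
    [0,0.04,0]
  ],
  "rotation": [
    [0,0,0],
    [0,0,0],
    [0,0,0]
  ],
  "grip": [1,1,1]
}}

```text
time_s: 10.9
position: [0.5952, -0.0007, 0.0311]
tcp_rot: [[0.994, 0.0, 0.105], [-0.105, -0.0, 0.994], [0.0, -1.0, -0.0]]
force: [0.2, 0.6, -0.9]
opening: 0.498
```

Emit:
{"name": "arm_command", "arguments": {
  "translation": [
    [0,0,0],
    [0,0,0],
    [0,0,0],
    [0,0,0],
    [0,0,0]
  ],
  "rotation": [
    [0,0,0],
    [0,0,0],
    [0,0,0],
    [0,0,0],
    [0,0,0]
  ],
  "grip": [-0.4,-0.4,-0.4,-0.4,-0.4]
}}

```text
time_s: 11.4
position: [0.5953, -0.0007, 0.031]
tcp_rot: [[0.994, 0.0, 0.105], [-0.105, -0.0, 0.994], [0.0, -1.0, -0.0]]
force: [0.2, -0.2, -0.5]
opening: 0.695
```

Emit:
{"name": "arm_command", "arguments": {
  "translation": [
    [0,0,0],
    [0,0,0],
    [0,0,0],
    [0,0,0],
    [0,0,0]
  ],
  "rotation": [
    [0,0,0],
    [0,0,0],
    [0,0,0],
    [0,0,0],
    [0,0,0]
  ],
  "grip": [-0.6,-0.8,-1,-1,-1]
}}

```text
time_s: 11.9
position: [0.5952, -0.0008, 0.0309]
tcp_rot: [[0.994, -0.0, 0.105], [-0.105, -0.0, 0.994], [-0.0, -1.0, -0.0]]
force: [-0.2, 0.6, -0.2]
opening: 0.983
```

Emit:
{"name": "arm_command", "arguments": {
  "translation": [
    [0,-0.3,0],
    [0,-0.6,0],
    [0,-0.99,0],
    [0,-0.99,0]
  ],
  "rotation": [
    [0,0,0],
    [0,0,0],
    [0,0,0],
    [0,0,0]
  ],
  "grip": [-1,-1,-1,-1]
}}

```text
time_s: 12.3
position: [0.5981, -0.0012, 0.1141]
tcp_rot: [[0.994, 0.008, 0.105], [-0.105, -0.002, 0.994], [0.008, -1.0, -0.001]]
force: [1.8, -0.9, -0.4]
opening: 1.001
```

Emit:
{"name": "arm_command", "arguments": {
  "translation": [
    [0,-0.4,0],
    [0,-0.8,0],
    [0,-0.99,0],
    [0,-0.99,0]
  ],
  "rotation": [
    [0,0,0],
    [0,0,0],
    [0,0,0],
    [0,0,0]
  ],
  "grip": [-1,-1,-1,-1]
}}

```text
time_s: 12.7
position: [0.5966, -0.001, 0.1913]
tcp_rot: [[0.994, 0.005, 0.105], [-0.105, -0.001, 0.994], [0.005, -1.0, -0.0]]
force: [0.1, 0.8, 0.0]
opening: 1.003
```

```bash
python3 - <<'E'
from h import *
s=eyes.capture('scene')
print(bot.read_state()['position'])
cv2.imwrite('pics/c5.png',cv2.resize(s['image'][150:310,140:350],None,fx=3,fy=3,interpolation=2))
E
```

```text
[ 0.59546109 -0.00077774  0.18964506]
```

View pics/c5.png

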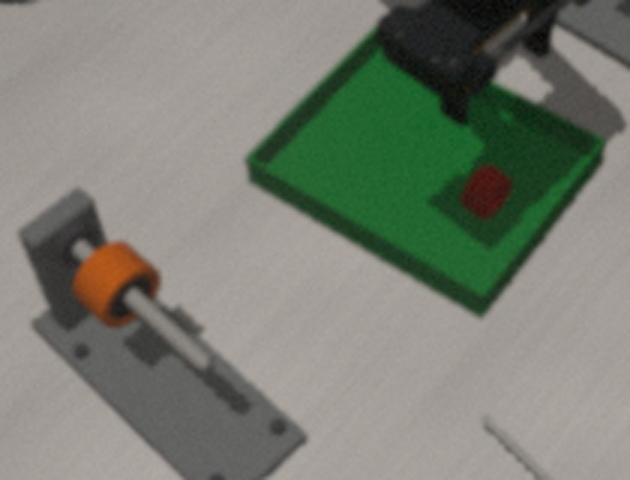

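Red collar is in the tray (crop (487,192)), roller still on the spindle (crop (117,285)). Now the roller.

Emit:
{"name": "arm_command", "arguments": {
  "translation": [
    [-0.107,0,-0.32],
    [-0.214,0,-0.64],
    [-0.32,0,-0.96]
  ],
  "rotation": [
    [0,0,0],
    [0,0,0],
    [0,0,0]
  ],
  "grip": [-1,-1,-1]
}}

```text
time_s: 13.05
position: [0.56, -0.0745, 0.1871]
tcp_rot: [[0.995, -0.004, 0.104], [-0.104, 0.001, 0.995], [-0.004, -1.0, 0.001]]
force: [0.6, -0.0, -0.1]
opening: 1.003
```

Emit:
{"name": "arm_command", "arguments": {
  "translation": [
    [-0.107,0,-0.32],
    [-0.214,0,-0.64],
    [-0.32,0,-0.96]
  ],
  "rotation": [
    [0,0,0],
    [0,0,0],
    [0,0,0]
  ],
  "grip": [-1,-1,-1]
}}

```text
time_s: 13.35
position: [0.5264, -0.1485, 0.1872]
tcp_rot: [[0.994, -0.004, 0.105], [-0.105, 0.002, 0.994], [-0.004, -1.0, 0.001]]
force: [-0.9, 0.8, 0.2]
opening: 1.002
```

Emit:
{"name": "arm_command", "arguments": {
  "translation": [
    [-0.107,0,-0.32],
    [-0.214,0,-0.64],
    [-0.32,0,-0.96]
  ],
  "rotation": [
    [0,0,0],
    [0,0,0],
    [0,0,0]
  ],
  "grip": [-1,-1,-1]
}}

```text
time_s: 13.65
position: [0.493, -0.222, 0.1872]
tcp_rot: [[0.994, -0.003, 0.105], [-0.105, 0.002, 0.994], [-0.004, -1.0, 0.002]]
force: [0.8, 0.3, 0.1]
opening: 1.002
```

Emit:
{"name": "arm_command", "arguments": {
  "translation": [
    [-0.107,0,-0.32],
    [-0.214,0,-0.64],
    [-0.32,0,-0.96],
    [-0.32,0,-0.96],
    [-0.32,0,-0.96]
  ],
  "rotation": [
    [0,0,0],
    [0,0,0],
    [0,0,0],
    [0,0,0],
    [0,0,0]
  ],
  "grip": [-1,-1,-1,-1,-1]
}}

```text
time_s: 14.15
position: [0.4601, -0.295, 0.1877]
tcp_rot: [[0.994, -0.002, 0.107], [-0.107, 0.003, 0.994], [-0.003, -1.0, 0.003]]
force: [-0.1, 0.5, 0.8]
opening: 0.997
```

Emit:
{"name": "arm_command", "arguments": {
  "translation": [
    [0,0,0],
    [0,0,0],
    [0,0,0]
  ],
  "rotation": [
    [0,0,0],
    [0,0,0],
    [0,0,0]
  ],
  "grip": [-1,-1,-1]
}}

```text
time_s: 14.45
position: [0.4613, -0.2945, 0.1892]
tcp_rot: [[0.995, -0.0, 0.104], [-0.104, 0.0, 0.995], [-0.0, -1.0, 0.0]]
force: [-0.4, 1.0, 0.6]
opening: 0.996
```

Emit:
{"name": "arm_command", "arguments": {
  "translation": [
    [0,0.25,-0.012],
    [0,0.5,-0.012],
    [0,0.75,-0.012],
    [0,0.87,-0.012],
    [0,0.87,-0.012]
  ],
  "rotation": [
    [0,0,0],
    [0,0,0],
    [0,0,0],
    [0,0,0],
    [0,0,0]
  ],
  "grip": [-1,-1,-1,-1,-1]
}}

```text
time_s: 14.95
position: [0.4605, -0.2954, 0.1186]
tcp_rot: [[0.995, -0.002, 0.105], [-0.105, 0.002, 0.995], [-0.002, -1.0, 0.002]]
force: [-0.1, 0.3, 0.5]
opening: 1.002
```

Emit:
{"name": "arm_command", "arguments": {
  "translation": [
    [0,0,0],
    [0,0,0],
    [0,0,0],
    [0,0,0],
    [0,0,0]
  ],
  "rotation": [
    [0,0,0],
    [0,0,0],
    [0,0,0],
    [0,0,0],
    [0,0,0]
  ],
  "grip": [1,1,1,1,1]
}}

```text
time_s: 15.45
position: [0.4611, -0.2965, 0.1202]
tcp_rot: [[0.994, 0.001, 0.105], [-0.105, -0.0, 0.994], [0.001, -1.0, -0.0]]
force: [-0.2, 0.3, 1.9]
opening: 0.644
```

Emit:
{"name": "arm_command", "arguments": {
  "translation": [
    [0,0,0],
    [0,0,0],
    [0,0,0],
    [0,0,0],
    [0,0,0]
  ],
  "rotation": [
    [0,0,0],
    [0,0,0],
    [0,0,0],
    [0,0,0],
    [0,0,0]
  ],
  "grip": [1,1,1,1,1]
}}

```text
time_s: 15.95
position: [0.4611, -0.2965, 0.1201]
tcp_rot: [[0.994, 0.0, 0.105], [-0.105, -0.0, 0.994], [0.0, -1.0, -0.0]]
force: [-0.6, 1.0, 5.7]
opening: 0.645
```

Emit:
{"name": "arm_command", "arguments": {
  "translation": [
    [0,-0.025,0],
    [0,-0.05,0],
    [0,-0.05,0],
    [0,-0.05,0]
  ],
  "rotation": [
    [0,0,0],
    [0,0,0],
    [0,0,0],
    [0,0,0]
  ],
  "grip": [1,1,1,1]
}}

```text
time_s: 16.35
position: [0.4608, -0.2963, 0.1234]
tcp_rot: [[0.994, -0.0, 0.105], [-0.105, 0.0, 0.994], [-0.0, -1.0, 0.0]]
force: [1.2, 0.0, -1.7]
opening: 0.64
```

Emit:
{"name": "arm_command", "arguments": {
  "translation": [
    [0.05,0,0],
    [0.1,0,0],
    [0.15,0,0],
    [0.2,0,0],
    [0.25,0,0]
  ],
  "rotation": [
    [0,0,0],
    [0,0,0],
    [0,0,0],
    [0,0,0],
    [0,0,0]
  ],
  "grip": [1,1,1,1,1]
}}

```text
time_s: 16.85
position: [0.4813, -0.2986, 0.1237]
tcp_rot: [[0.994, 0.0, 0.105], [-0.105, -0.0, 0.994], [0.0, -1.0, -0.0]]
force: [-1.1, 0.1, -1.7]
opening: 0.647
```

Emit:
{"name": "arm_command", "arguments": {
  "translation": [
    [0.15,0,0],
    [0.3,0,0],
    [0.45,0,0],
    [0.6,0,0],
    [0.75,0,0]
  ],
  "rotation": [
    [0,0,0],
    [0,0,0],
    [0,0,0],
    [0,0,0],
    [0,0,0]
  ],
  "grip": [1,1,1,1,1]
}}

```text
time_s: 17.35
position: [0.5418, -0.3049, 0.1237]
tcp_rot: [[0.994, 0.0, 0.105], [-0.105, -0.0, 0.994], [0.0, -1.0, -0.0]]
force: [0.2, 0.1, -2.2]
opening: 0.644
```

Emit:
{"name": "arm_command", "arguments": {
  "translation": [
    [0.15,0,0],
    [0.3,0,0],
    [0.45,0,0],
    [0.6,0,0],
    [0.75,0,0]
  ],
  "rotation": [
    [0,0,0],
    [0,0,0],
    [0,0,0],
    [0,0,0],
    [0,0,0]
  ],
  "grip": [1,1,1,1,1]
}}

```text
time_s: 17.85
position: [0.6012, -0.3111, 0.1236]
tcp_rot: [[0.994, -0.0, 0.105], [-0.105, 0.0, 0.994], [-0.0, -1.0, 0.0]]
force: [0.6, 0.7, -3.0]
opening: 0.647
```

Emit:
{"name": "arm_command", "arguments": {
  "translation": [
    [0.15,0,0],
    [0.3,0,0],
    [0.4,0,0],
    [0.4,0,0],
    [0.4,0,0]
  ],
  "rotation": [
    [0,0,0],
    [0,0,0],
    [0,0,0],
    [0,0,0],
    [0,0,0]
  ],
  "grip": [1,1,1,1,1]
}}

```text
time_s: 18.35
position: [0.6317, -0.3142, 0.1234]
tcp_rot: [[0.994, -0.001, 0.105], [-0.105, 0.001, 0.994], [-0.001, -1.0, 0.0]]
force: [-0.3, 1.0, -0.7]
opening: 0.64
```

```bash
python3 - <<'E'
from h import *
s=eyes.capture('scene')
print(bot.read_state()['position'])
cv2.imwrite('pics/c6.png',cv2.resize(s['image'][150:330,130:350],None,fx=3,fy=3,interpolation=2))
E
```

```text
[ 0.63145213 -0.31424206  0.1234877 ]
```

View pics/c6.png

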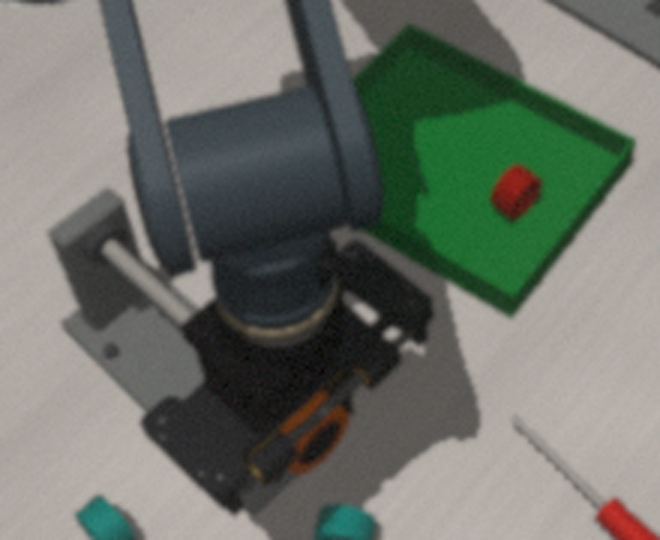

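Spindle is bare and the roller is in the gripper (crop (320,440)). The collar is at rest in the tray (crop (515,192)). Carrying the roller to the tray's near half.

Emit:
{"name": "arm_command", "arguments": {
  "translation": [
    [0,-0.5,0],
    [0,-1,0],
    [0,-1,0],
    [0,-1,0]
  ],
  "rotation": [
    [0,0,0],
    [0,0,0],
    [0,0,0],
    [0,0,0]
  ],
  "grip": [1,1,1,1]
}}

```text
time_s: 18.8
position: [0.6319, -0.3148, 0.2053]
tcp_rot: [[0.994, 0.002, 0.106], [-0.106, -0.001, 0.994], [0.002, -1.0, -0.001]]
force: [-0.9, -0.1, -2.1]
opening: 0.64
```

Emit:
{"name": "arm_command", "arguments": {
  "translation": [
    [-0.2,0,0.31],
    [-0.4,0,0.62],
    [-0.59,0,0.925]
  ],
  "rotation": [
    [0,0,0],
    [0,0,0],
    [0,0,0]
  ],
  "grip": [1,1,1]
}}

```text
time_s: 19.1
position: [0.5904, -0.2343, 0.2014]
tcp_rot: [[0.994, -0.005, 0.106], [-0.106, 0.003, 0.994], [-0.005, -1.0, 0.002]]
force: [-0.3, -0.7, -1.5]
opening: 0.642
```

Emit:
{"name": "arm_command", "arguments": {
  "translation": [
    [-0.2,0,0.31],
    [-0.4,0,0.62],
    [-0.59,0,0.925]
  ],
  "rotation": [
    [0,0,0],
    [0,0,0],
    [0,0,0]
  ],
  "grip": [1,1,1]
}}

```text
time_s: 19.4
position: [0.5512, -0.1556, 0.2018]
tcp_rot: [[0.994, -0.005, 0.106], [-0.106, 0.002, 0.994], [-0.005, -1.0, 0.002]]
force: [-0.4, 0.3, -1.2]
opening: 0.644
```

Emit:
{"name": "arm_command", "arguments": {
  "translation": [
    [-0.2,0,0.31],
    [-0.4,0,0.62],
    [-0.59,0,0.925]
  ],
  "rotation": [
    [0,0,0],
    [0,0,0],
    [0,0,0]
  ],
  "grip": [1,1,1]
}}

```text
time_s: 19.7
position: [0.512, -0.0773, 0.2021]
tcp_rot: [[0.994, -0.004, 0.106], [-0.106, 0.002, 0.994], [-0.005, -1.0, 0.001]]
force: [0.5, 0.6, -0.9]
opening: 0.641
```

Emit:
{"name": "arm_command", "arguments": {
  "translation": [
    [-0.2,0,0.31],
    [-0.4,0,0.62],
    [-0.59,0,0.925],
    [-0.59,0,0.925],
    [-0.59,0,0.925]
  ],
  "rotation": [
    [0,0,0],
    [0,0,0],
    [0,0,0],
    [0,0,0],
    [0,0,0]
  ],
  "grip": [1,1,1,1,1]
}}

```text
time_s: 20.2
position: [0.4741, 0.0002, 0.2028]
tcp_rot: [[0.995, -0.003, 0.104], [-0.104, 0.0, 0.995], [-0.003, -1.0, 0.0]]
force: [-0.1, 0.3, -0.8]
opening: 0.643
```

Emit:
{"name": "arm_command", "arguments": {
  "translation": [
    [0,0.4,0],
    [0,0.8,0],
    [0,0.9,0],
    [0,0.9,0],
    [0,0.9,0]
  ],
  "rotation": [
    [0,0,0],
    [0,0,0],
    [0,0,0],
    [0,0,0],
    [0,0,0]
  ],
  "grip": [1,1,1,1,1]
}}

```text
time_s: 20.7
position: [0.4762, -0.0009, 0.1322]
tcp_rot: [[0.994, 0.001, 0.106], [-0.106, -0.0, 0.994], [0.001, -1.0, -0.0]]
force: [-0.0, 0.3, -1.5]
opening: 0.64
```

Emit:
{"name": "arm_command", "arguments": {
  "translation": [
    [0,0.25,0],
    [0,0.5,0],
    [0,0.75,0],
    [0,0.9,0],
    [0,0.9,0]
  ],
  "rotation": [
    [0,0,0],
    [0,0,0],
    [0,0,0],
    [0,0,0],
    [0,0,0]
  ],
  "grip": [1,1,1,1,1]
}}

```text
time_s: 21.2
position: [0.4755, -0.0004, 0.0594]
tcp_rot: [[0.994, -0.001, 0.105], [-0.105, 0.0, 0.994], [-0.001, -1.0, 0.0]]
force: [-0.5, -0.3, -1.4]
opening: 0.643
```

Emit:
{"name": "arm_command", "arguments": {
  "translation": [
    [0,0.1,0],
    [0,0.2,0],
    [0,0.26,0],
    [0,0.26,0],
    [0,0.26,0]
  ],
  "rotation": [
    [0,0,0],
    [0,0,0],
    [0,0,0],
    [0,0,0],
    [0,0,0]
  ],
  "grip": [1,1,1,1,1]
}}

```text
time_s: 21.7
position: [0.4754, -0.0003, 0.0389]
tcp_rot: [[0.994, -0.0, 0.105], [-0.105, 0.0, 0.994], [-0.0, -1.0, 0.0]]
force: [-0.1, -0.3, -0.8]
opening: 0.642
```

Emit:
{"name": "arm_command", "arguments": {
  "translation": [
    [0,0.018,0],
    [0,0.018,0],
    [0,0.018,0]
  ],
  "rotation": [
    [0,0,0],
    [0,0,0],
    [0,0,0]
  ],
  "grip": [1,1,1]
}}

```text
time_s: 22.0
position: [0.4755, -0.0003, 0.0376]
tcp_rot: [[0.994, 0.0, 0.105], [-0.105, -0.0, 0.994], [0.0, -1.0, -0.0]]
force: [0.7, -0.1, -0.9]
opening: 0.641
```

Emit:
{"name": "arm_command", "arguments": {
  "translation": [
    [0,0,0],
    [0,0,0],
    [0,0,0],
    [0,0,0],
    [0,0,0]
  ],
  "rotation": [
    [0,0,0],
    [0,0,0],
    [0,0,0],
    [0,0,0],
    [0,0,0]
  ],
  "grip": [-0.5,-0.5,-0.5,-0.6,-0.6]
}}

```text
time_s: 22.5
position: [0.4755, -0.0003, 0.0376]
tcp_rot: [[0.994, 0.0, 0.105], [-0.105, -0.0, 0.994], [0.0, -1.0, -0.0]]
force: [-0.1, 0.2, 0.1]
opening: 0.786
```

Emit:
{"name": "arm_command", "arguments": {
  "translation": [
    [0,0,0],
    [0,0,0],
    [0,0,0],
    [0,0,0],
    [0,0,0]
  ],
  "rotation": [
    [0,0,0],
    [0,0,0],
    [0,0,0],
    [0,0,0],
    [0,0,0]
  ],
  "grip": [-0.8,-0.9,-1,-1,-1]
}}

```text
time_s: 23.0
position: [0.4754, -0.0003, 0.0375]
tcp_rot: [[0.994, -0.0, 0.105], [-0.105, 0.0, 0.994], [-0.0, -1.0, -0.0]]
force: [1.1, 0.4, 0.5]
opening: 0.996
```

Emit:
{"name": "arm_command", "arguments": {
  "translation": [
    [0,-0.2,0],
    [0,-0.5,0],
    [0,-0.8,0],
    [0,-1,0],
    [0,-1,0]
  ],
  "rotation": [
    [0,0,0],
    [0,0,0],
    [0,0,0],
    [0,0,0],
    [0,0,0]
  ],
  "grip": [-1,-1,-1,-1,-1]
}}

```text
time_s: 23.5
position: [0.4767, -0.0006, 0.1193]
tcp_rot: [[0.994, 0.005, 0.105], [-0.105, -0.001, 0.994], [0.005, -1.0, -0.001]]
force: [0.4, -0.0, -0.0]
opening: 1.001
```

Emit:
{"name": "arm_command", "arguments": {
  "translation": [
    [0,-0.4,0],
    [0,-0.8,0],
    [0,-1,0],
    [0,-1,0],
    [0,-1,0]
  ],
  "rotation": [
    [0,0,0],
    [0,0,0],
    [0,0,0],
    [0,0,0],
    [0,0,0]
  ],
  "grip": [-1,-1,-1,-1,-1]
}}

```text
time_s: 24.0
position: [0.4748, -0.0002, 0.1966]
tcp_rot: [[0.994, -0.001, 0.105], [-0.105, 0.0, 0.994], [-0.001, -1.0, 0.0]]
force: [-0.2, -0.3, -0.4]
opening: 1.001
```

```bash
python3 - <<'E'
from h import *
s=eyes.capture('scene')
print(bot.read_state()['position'],bot.read_state()['opening'])
cv2.imwrite('pics/c7.png',cv2.resize(s['image'][120:330,130:380],None,fx=2.5,fy=2.5,interpolation=2))
E
```

```text
[ 4.74439584e-01 -1.05453348e-04  1.96131651e-01] 0.9989895987681296
```

View pics/c7.png

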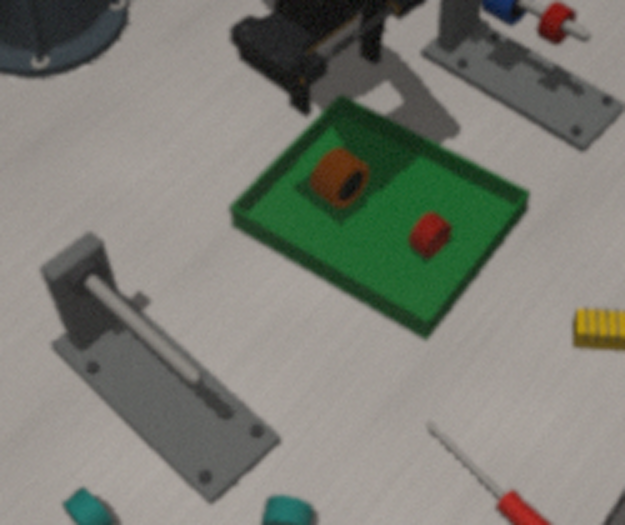

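Both parts stand in the tray (roller at crop (340,178), collar at (431,235)) and the spindle is bare. I'll check for rolling, then hand in.

Emit:
{"name": "arm_command", "arguments": {
  "translation": [
    [0,0,0],
    [0,0,0],
    [0,0,0],
    [0,0,0],
    [0,0,0]
  ],
  "rotation": [
    [0,0,0],
    [0,0,0],
    [0,0,0],
    [0,0,0],
    [0,0,0]
  ],
  "grip": [-1,-1,-1,-1,-1]
}}

```text
time_s: 24.55
position: [0.4754, -0.0003, 0.1973]
tcp_rot: [[0.994, -0.0, 0.105], [-0.105, 0.0, 0.994], [-0.0, -1.0, 0.0]]
force: [0.2, -0.1, 0.3]
opening: 0.998
```

```bash
python3 - <<'E'
from h import *
def cen():
    s=eyes.capture('scene');h=cv2.cvtColor(s['image'],cv2.COLOR_BGR2HSV)[150:270,215:350]
    H=(h[...,0].astype(int)+10)%180; o=[]
    for lo,hi,z in((0,14,.026),(15,30,.032)):
        m=(H>=lo)&(H<=hi)&(h[...,1]>120)&(h[...,2]>40); y,x=np.nonzero(m)
        o.append(onz(s,(x.mean()+215,y.mean()+150),z).round(4))
    return o
a=cen()
for _ in range(8): eyes.capture('top')
b=cen(); print(a,b)
d=max(np.linalg.norm(p-q) for p,q in zip(a,b)); print(d)
if d<.004: print(bot.hand_in(),bot.read_state()['time_s'])
E
```

```text
[array([ 0.5946, -0.0011,  0.026 ]), array([ 0.4984, -0.0021,  0.032 ])] [array([ 5.947e-01, -5.000e-04,  2.600e-02]), array([ 0.498 , -0.0022,  0.032 ])]
0.0006082762530298202
the job is handed in; nothing more can be done
the job is handed in; nothing more can be done
```

I slid the red collar off the orange roller's spindle, then the orange roller, and set both in the green tray. I handed the job in at about 25 s of the 69 s allowed; it reports no verdict.

- **Resting place:** the last picture I viewed shows the spindle bare and both parts inside the tray. The collar measured about (0.595, −0.001) and the roller about (0.498, −0.002). The tray's centre is about (0.53, 0.00).
- **At rest:** two measurements about 0.4 s apart differed by less than 1 mm.
- **Robot clear:** the gripper was open, with its TCP about 0.2 m above the table. The largest force reading during the job was about 6 N, when the gripper closed on the roller.
- **One disagreement:** the roller's measured x (0.498) is 23 mm from where I let it go (0.475). I put this down to shadow and its black hub pulling the colour centroid. I didn't check further, since either position is well inside the walls.

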